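# Take the left-hand clamp nut off the grinding spindle

## Robot

A 6-joint arm with a two-finger parallel gripper is mounted at the origin on the work surface. World frame = base frame: x ahead of the robot, y to its left, z up, the work surface at z = 0. Lengths are in m, angles in rad, forces in N, time in s.
With the tool pointing down it reaches from about 0.35 to 0.975 m from the base axis. Payload 4.9 kg.
Tool frame: the origin (TCP) lies at the very end of the fingers, on their centre line; the grasp point (between the pads) lies 19 mm behind it; z points along the fingers, x is the direction in which the jaws open and shut, and the axes are right-handed (so a half turn about z gives the same grasp; the last joint's range is limited). The gripper opens to 85 mm and grips with 20 to 120 N. Pads are 22 mm wide; open, the fingers measure 114 mm over their backs; the gripper's body (76 mm by 85 mm) begins 54 mm behind the grasp point. The pads swing forward as they close: fully open they stand 13 mm farther back than shut.
Start: joints at [-1.271, 0.053, 1.613, -0, 1.476, -0.119], TCP at [0.254, -0.571, 0.231] pointing down, gripper open.
Joint ranges: [-3.01, 3.01], [-1.01, 2.22], [0.06, 2.58], [-1.02, 4.17], [0.09, 2.62], [-3.14, 3.14]. Speed limits (rad/s): [2.57, 2.57, 3.14, 3.14, 3.14, 3.14].

## Interface

Orientations are given as a rotation vector (axis times angle).
In Python, from station import ctrl, get_image, calibration, job gives the robot as it stands.
- The arm moves only by the tool jog_arm, never from a script. Its argument "deltas" is a list of rows, each a list of 3 entries, a list of its own where there are three numbers: the turn, a rotation vector about the tool's x, y, z in degrees, then the shift along the tool's x, y, z in m, then the finger opening in m, from 0 to 0.0854. In form: [[[ax, ay, az], [tx, ty, tz], gripper], ...]. A call has 1 to 12 rows; each row is the pose to reach, as a shift and turn from the pose commanded when the call began, along the tool's axes at that moment; what a row does not reach only later rows make up. A row lasts 1/12 s, in which the tool goes at most 41.7 mm and 7.16 degrees, less where a joint would pass 70% of its speed; a pose out of reach is approached as far as the arm can. A call with a gripper value outside its range is refused whole. The fingers move at their own pace and stop on an object; "squeeze" is the grip in N (left out, the last holds). Time passes only in rows, so rows that repeat a pose let the fingers close. It gives the time, the measured TCP pose, the force and the opening at its end, in the units of the state.
- ctrl.get_obs(): the state, without advancing time (a new reading comes with each control period).
- get_image(name): name is "side" or "top"; returns the picture (420x560x3 uint8, red, green, blue); there is no depth.
- calibration(name): a dict with "mtx" (3x3 intrinsics, pixels), "origin" and "rotation" of the camera in the world. Camera axes: x right, y up, looking along -z (the intrinsics and any distortion apply to the point x, -y, -z); pixel columns grow to the right and rows downward; lengths in m; the calibration is good to about 2 mm. A picture is of the moment at which its call begins. calibration takes no time and is no camera call.
- job.finish_job(): hands the job in, once; it reports no verdict.
The state is a dict: "t": time; "q": joint angles; "dq": joint speeds; "effort": joint torques, N m; "tool_pos": TCP position; "tool_rot": TCP orientation; "contact_force": force on the tool from outside, world axes, zero at the start; "wrist_torque": the same for the moment, N m; "opening": finger opening in m.
Only numpy, scipy, OpenCV 4.12 (cv2) and the standard library are available. Lean on these libraries where they do the work, as an engineer would, in place of code of your own. Each camera call takes 0.05 s, during which the arm holds its last target.

## Task

The grinding disc is due for a change: unscrew the big hex nut from the upright spindle of the grinding head (left-hand thread: it loosens clockwise seen from above) and set it down gently, flat and the same way up, in the aluminium parts tray. Never force the thread: let the nut climb as it turns, do not strain it the wrong way or pull before it is free, and leave the spanner, the bottle and the tube offcut where they are.

Things in the scene. Friction and masses are not known exactly. Their poses are not given: they have to be found in the camera images.
- nut_mid (a point): centre (half-way up) of the loose plain steel hex nut: 48 mm across flats, 55 mm across corners, 44 mm high, 0.25 kg, open bore. z is its axis (up); the six flats face the directions x, x+60 deg, x+120 deg ... of this frame. It starts screwed down on the spindle, its underside on the flange, the stud showing 6 mm above its top; about 1 mm of play all round on the stud.
- spindle (a point): point on the spindle's axis at the face of the steel flange (60 mm diameter, 72 mm above the bench) that the nut seats on; z up. The threaded stud, 34 mm over its threads, stands 50 mm above it. More than 35 N between nut and spindle strains the thread; turning the nut held at a fixed height, or lifting before it is free, does that.
- grinder: the grinding head, fixed to the bench, spindle upright: square grey foot 130 mm, aluminium housing, grey grinding disc 125 mm in diameter whose top is 6 mm below the flange face; origin under its centre at bench height, on the spindle's axis
- nut: the same nut, origin at the centre of its underside. Coarse left-hand thread: turned clockwise from above it first turns level, then climbs about 10 mm, and is free after a third to half a turn in all (varies: feel for it); lift 50 mm more to clear the stud. The other way there is a hard stop within a sixth of a turn. It does not run back by itself but may lean a little.
- tray_in (a point): centre of the inner floor of the parts tray: open aluminium tray 160 x 150 mm (x, y), 30 mm high, walls 4 mm, fixed to the bench
- tray: the parts tray, origin under its centre at bench height
- spanner: a loose spanner 160 mm long lying on the bench at one side of the work; leave it alone
- oil: a loose bottle, 60 mm in diameter and 150 mm high, standing beyond the work; origin under its centre; leave it alone
- offcut: a loose upright piece of white-painted tube, 54 mm in diameter and 60 mm high; origin under its centre; leave it alone
Things that resemble listed ones, but are neither listed nor needed, are in the scene too. Leave any pink or yellow look-alike of the nut alone. There is more than one size of the tray; the job needs the smaller.

How it is judged:
By the outcome, as a careful person would: the job done as asked, in the order asked, and still so for the second after the job is handed in, with the robot touching nothing.
It also fails if it takes over 72 s, if anything falls off the work surface, if the arm or the gripper's body presses on something with over 40 N, if the wrist force passes 120 N, or if a joint passes its speed limit or range.

## Working session

There is one attempt and no reset: what is moved stays moved. The work goes in short steps, Python scripts to look and compute and a tool call to move; the robot and the scene stay as the last step left them, time stands still between calls to the robot, and variables do not carry over. Pictures are saved under pics/ and viewed, and the job is handed in when it is done.

Besides the shell and the picture viewer there is one more tool, called after "Emit:" as name(argument=value, ...) on one line, values as JSON. jog_arm: Moves the arm, as the interface text tells. Its arguments: {"type":"object","properties":{"deltas":{"type":"array","items":{"type":"array"}},"squeeze":{"type":"number"}},"required":["deltas"]}

```bash
ls; mkdir -p pics; python3 - <<'E'
from station import ctrl,get_image,calibration
import cv2
for n in("side","top"):
    im=get_image(n); cv2.imwrite(f"pics/{n}0.png",im[:,:,::-1]); c=calibration(n); print(n,c)
o=ctrl.get_obs(); print(o)
E
```

```text
pics
side {'mtx': array([[537.46409714,   0.        , 284.48595183],
       [  0.        , 537.46409714, 215.09389225],
       [  0.        ,   0.        ,   1.        ]]), 'origin': array([0.20365281, 1.01743742, 1.24586004]), 'rotation': array([ 0.15293024, -1.02419102, -2.64062966])}
top {'mtx': array([[493.43948568,   0.        , 279.76226795],
       [  0.        , 493.43948568, 212.46182052],
       [  0.        ,   0.        ,   1.        ]]), 'origin': array([ 0.39412811, -0.00881014,  1.42177653]), 'rotation': array([ 0.08412014, -0.08626594, -1.54399736])}
{'t': 0.1, 'q': array([-1.27102267e+00,  5.33123020e-02,  1.61412529e+00, -2.45539567e-05,
        1.47599321e+00, -1.18997248e-01]), 'dq': array([-1.39816433e-03, -1.76923592e-04, -2.91188620e-03, -7.65729453e-05,
       -1.27337726e-03, -3.61298357e-04]), 'effort': array([ 3.64794369e-04, -3.94906175e+01, -3.71362388e+01, -7.60941748e-05,
        3.94882460e-03, -1.29594920e-05]), 'tool_pos': array([ 0.25398106, -0.57046709,  0.23019141]), 'tool_rot': array([-2.63369868e+00,  1.71054196e+00,  2.24137801e-03]), 'contact_force': array([ 0.06785385,  0.45993525, -0.01354217]), 'wrist_torque': array([-0.04572642,  0.01057017, -0.0027364 ]), 'opening': 0.08540437440811151}
```

View pics/side0.png

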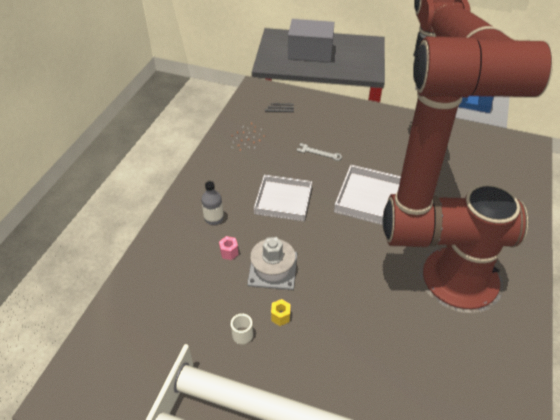

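View pics/top0.png

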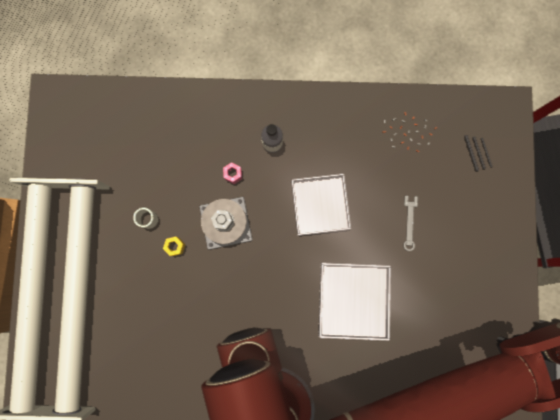

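The top view shows the steel nut on the grinding head at about (222,219), the smaller tray at (321,205) and the larger one at (355,301). The pink look-alike is at (232,173) and the yellow one at (173,246). The bottle is at (272,138), the offcut at (146,218) and the spanner at (410,222). The targets are the steel nut on the spindle and the smaller tray, so I'll enlarge both.

```bash
cat > h.py <<'E'
import numpy as np,cv2
from scipy.spatial.transform import Rotation as R
from station import ctrl,get_image,calibration
def cam(n):
    c=calibration(n); return c['mtx'],np.array(c['origin']),R.from_rotvec(c['rotation']).as_matrix()
def proj(n,p):
    K,o,M=cam(n); q=(np.atleast_2d(p)-o)@M; q=q*[1,-1,-1]; u=q@K.T; return u[:,:2]/u[:,2:]
def ray(n,uv):
    K,o,M=cam(n); d=np.linalg.inv(K)@[uv[0],uv[1],1]; return o,M@(d*[1,-1,-1])
def onz(n,uv,z):
    o,d=ray(n,uv); return o+d*(z-o[2])/d[2]
def tri(a,b):
    o1,d1=ray("side",a);o2,d2=ray("top",b)
    s=np.linalg.lstsq(np.c_[d1,-d2],o2-o1,rcond=None)[0]
    p,q=o1+s[0]*d1,o2+s[1]*d2; return (p+q)/2,np.linalg.norm(p-q)
E
python3 - <<'E'
import cv2,numpy as np
from h import *
t=cv2.imread("pics/top0.png"); s=cv2.imread("pics/side0.png")
a=cv2.resize(t[190:250,192:258],None,fx=8,fy=8,interpolation=cv2.INTER_CUBIC)
cv2.imwrite("pics/c_top.png",a)
b=cv2.resize(s[230:292,240:306],None,fx=8,fy=8,interpolation=cv2.INTER_CUBIC)
cv2.imwrite("pics/c_side.png",b)
c=cv2.resize(t[165:245,282:362],None,fx=7,fy=7,interpolation=cv2.INTER_CUBIC)
cv2.imwrite("pics/c_tray.png",c)
# tray contours
g=cv2.cvtColor(t,cv2.COLOR_BGR2GRAY)
m=(g>150).astype(np.uint8)
m[:,:280]=0; m[:150]=0;m[250:]=0;m[:,390:]=0
m=cv2.morphologyEx(m,cv2.MORPH_CLOSE,np.ones((5,5)))
cs,_=cv2.findContours(m,0,2)
for k in cs:
    if cv2.contourArea(k)>500:
        r=cv2.minAreaRect(k);bx=cv2.boxPoints(r);print(r); print([onz("top",p,0.03).round(3) for p in bx])
# spindle guess
for z in (.116,.122): print(z,onz("top",(221.5,219.5),z))
E
```

```text
((320.92425537109375, 203.83721923828125), (56.31910705566406, 53.423667907714844), 83.48019409179688)
[array([ 0.644, -0.039,  0.03 ]), array([ 0.665, -0.191,  0.03 ]), array([ 0.505, -0.21 ,  0.03 ]), array([ 0.484, -0.061,  0.03 ])]
0.116 [0.51411734 0.14547207 0.116     ]
0.122 [0.51356599 0.14476315 0.122     ]
```

View pics/c_top.png

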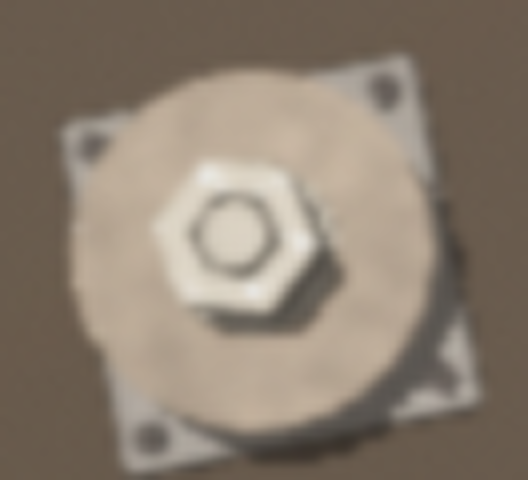

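View pics/c_side.png

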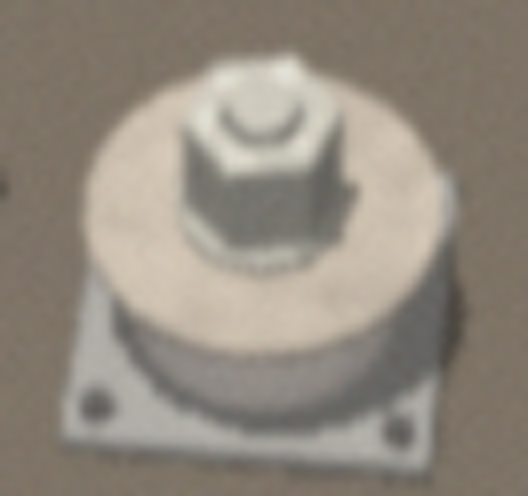

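View pics/c_tray.png

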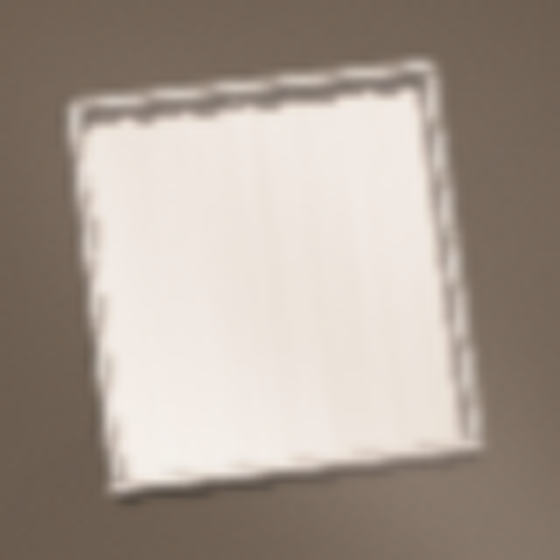

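The crops confirm the plain steel nut with the stud through it, and a 160x150 tray (rim measured at 161x151). Next I'll measure the hexagon precisely.

```bash
python3 - <<'E'
from h import *
t=cv2.imread("pics/top0.png"); s=cv2.imread("pics/side0.png")
def fit(n,im,x0,y0,x1,y1,thr):
    c=cv2.resize(im[y0:y1,x0:x1],None,fx=8,fy=8,interpolation=cv2.INTER_CUBIC)
    h=cv2.cvtColor(c,cv2.COLOR_BGR2GRAY)
    m=(h>thr).astype(np.uint8)
    cs,_=cv2.findContours(m,0,2); k=max(cs,key=cv2.contourArea)
    hull=cv2.convexHull(k)
    pts=hull[:,0,:]/8+[x0-.44,y0-.44]
    W=np.array([onz(n,p,.116) for p in pts])[:,:2]
    # dense hull
    hw=W; d=[]
    L=np.vstack([hw,hw[:1]])
    for a,b in zip(L[:-1],L[1:]): d+= [a+(b-a)*u for u in np.linspace(0,1,max(2,int(np.linalg.norm(b-a)/.0003)))]
    d=np.array(d); 
    from scipy.optimize import least_squares
    def f(p,free=True):
        q=d-p[:2]; an=np.deg2rad(np.arange(6)*60)+p[2]
        return (q@np.array([np.cos(an),np.sin(an)])).max(1)-p[3]
    best=min((least_squares(f,[*d.mean(0),a,.024]) for a in np.deg2rad([0,15,30,45])),key=lambda r:r.cost)
    p=best.x; print(n,thr,p[:2].round(4),"flat dir deg",np.rad2deg(p[2])%60,"AF/2",p[3],"rms",np.sqrt(np.mean(best.fun**2)))
    cv2.drawContours(c,[k],-1,(0,0,255),1); cv2.imwrite(f"pics/m_{n}{thr}.png",c)
    return p
for th in (185,195,205): fit("top",t,205,200,240,235,th)
g=cv2.cvtColor(t,cv2.COLOR_BGR2GRAY);print(g[219,205:245])
for th in (165,175,185):fit("side",s,255,232,290,257,th)
# grinder foot corners -> yaw / centre check via disc ellipse
for q in ((66,125),(408,55),(480,405),(128,472)):
    print(onz("top",(q[0]/8+192-.44,q[1]/8+190-.44),.0).round(4))
E
```

```text
top 185 [0.5164 0.1485] flat dir deg 54.73541769526259 AF/2 0.024436162793903305 rms 0.0004271045249075315
top 195 [0.5161 0.148 ] flat dir deg 54.731880344987566 AF/2 0.02343683541690284 rms 0.0003694150603320433
top 205 [0.516  0.1477] flat dir deg 54.72636218205507 AF/2 0.02243563464742191 rms 0.0003759006545543572
[165 170 172 175 176 180 194 207 213 208 180 150 179 202 208 210 210 210
 209 198 154 153 197 220 223 204 155 139 165 175 173 171 171 170 169 168
 168 170 171 169]
side 165 [0.5128 0.1626] flat dir deg 18.49750616081114 AF/2 0.040293255682721206 rms 0.005900312886736954
side 175 [0.5127 0.163 ] flat dir deg 18.335059435567956 AF/2 0.039958226247478294 rms 0.0060234121268458755
side 185 [0.5125 0.1634] flat dir deg 18.433672986879746 AF/2 0.03955503955782312 rms 0.006144747458652304
[0.5649 0.2237 0.    ]
[0.5937 0.1005 0.    ]
[0.4672 0.0704 0.    ]
[0.4399 0.196  0.    ]
```

```bash
cat >> h.py <<'E'
def st(goal=None,yaw=None):
    o=ctrl.get_obs(); M=R.from_rotvec(o['tool_rot']).as_matrix()
    print("t%.2f"%o['t'],"tcp",o['tool_pos'].round(4),"yawx %.2f"%np.rad2deg(np.arctan2(M[1,0],M[0,0])),"tilt",np.rad2deg(M[:2,2]).round(2),"q",o['q'].round(3),"F",o['contact_force'].round(1),"T",o['wrist_torque'].round(2),"op %.4f"%o['opening'])
    if goal is not None: print("tool shift",(M.T@(np.array(goal)-o['tool_pos'])).round(4))
    if yaw is not None:
        a=np.deg2rad(yaw); G=np.array([[np.cos(a),np.sin(a),0],[np.sin(a),-np.cos(a),0],[0,0,-1]])
        print("turn deg",np.rad2deg(R.from_matrix(M.T@G).as_rotvec()).round(2))
E
python3 - <<'E'
from h import *
print(tri((272.3,243.3),(220.6,218.8)))
st((.516,.148,.2))
print(proj("top",[[.516,.148,.122]]),proj("side",[[.516,.148,.122]]))
E
```

```text
(array([0.51664013, 0.14803143, 0.11658611]), np.float64(0.0015673459768926821))
t0.10 tcp [ 0.254  -0.5705  0.2302] yawx -66.01 tilt [-0.03  0.1 ] q [-1.271  0.053  1.614 -0.     1.476 -0.119] F [ 0.1  0.5 -0. ] T [-0.05  0.01 -0.  ] op 0.0854
tool shift [-0.5498 -0.5315  0.0313]
[[220.31158435 218.55344526]] [[272.80031031 242.13047672]]
```

Emit:
jog_arm(deltas=[[[0, 0, -7], [-0.023, -0.022, 0], 0.085], [[0, 0, -14], [-0.046, -0.044, 0], 0.085], [[0, 0, -21], [-0.069, -0.066, 0], 0.085], [[0, 0, -28], [-0.092, -0.088, 0], 0.085], [[0, 0, -35], [-0.115, -0.11, 0], 0.085], [[0, 0, -42], [-0.138, -0.132, 0], 0.085], [[0, 0, -49], [-0.161, -0.154, 0], 0.085], [[0, 0, -56], [-0.184, -0.176, 0], 0.085], [[0, 0, -63], [-0.207, -0.198, 0], 0.085], [[0, 0, -70], [-0.23, -0.22, 0], 0.085], [[0, 0, -77], [-0.253, -0.242, 0], 0.085], [[0, 0, -84], [-0.276, -0.264, 0], 0.085]], squeeze=30)

```text
t: 1.1
tool_pos: [0.3831, -0.2098, 0.2308]
tool_rot: [-3.101, -0.5, 0.0]
contact_force: [0.1, 0.5, 0.9]
opening: 0.0849
```

```bash
python3 -c "
from h import *
st((.516,.148,.2),114.7)"
```

```text
t1.10 tcp [ 0.3831 -0.2098  0.2308] yawx 18.32 tilt [-0.02  0.02] q [-0.672 -0.425  2.029  0.     1.538 -0.992] F [0.1 0.5 0.9] T [-0.   -0.02 -0.01] op 0.0849
tool shift [ 0.2387 -0.2979  0.0309]
turn deg [-3.000e-02 -1.000e-02 -9.638e+01]
```

Emit:
jog_arm(deltas=[[[0, 0, -7], [0.02, -0.025, 0], 0.085], [[0, 0, -14], [0.04, -0.05, 0], 0.085], [[0, 0, -21], [0.06, -0.075, 0], 0.085], [[0, 0, -28], [0.08, -0.1, 0], 0.085], [[0, 0, -35], [0.1, -0.125, 0], 0.085], [[0, 0, -42], [0.12, -0.15, 0], 0.085], [[0, 0, -49], [0.14, -0.175, 0], 0.085], [[0, 0, -56], [0.16, -0.2, 0], 0.085], [[0, 0, -63], [0.18, -0.225, 0], 0.085], [[0, 0, -70], [0.2, -0.25, 0], 0.085], [[0, 0, -77], [0.22, -0.275, 0], 0.085], [[0, 0, -84], [0.238, -0.297, 0], 0.085]])

```text
t: 2.1
tool_pos: [0.5177, 0.1465, 0.2308]
tool_rot: [-1.968, -2.448, 0.001]
contact_force: [-0.3, 0.1, -0.0]
opening: 0.0852
```

```bash
python3 -c "
from h import *
st((.516,.148,.16),114.7)"
```

```text
t2.10 tcp [0.5177 0.1465 0.2308] yawx 102.39 tilt [-0.04  0.01] q [ 0.137 -0.155  1.814  0.     1.483 -1.65 ] F [-0.3  0.1 -0. ] T [ 0.02 -0.02 -0.03] op 0.0852
tool shift [ 0.0018 -0.0013  0.0708]
turn deg [ -0.04  -0.02 -12.31]
```

Emit:
jog_arm(deltas=[[[0, 0, -6], [0.001, 0, 0.02], 0.085], [[0, 0, -12.3], [0.0018, -0.0013, 0.04], 0.085], [[0, 0, -12.3], [0.0018, -0.0013, 0.07], 0.085], [[0, 0, -12.3], [0.0018, -0.0013, 0.09], 0.085], [[0, 0, -12.3], [0.0018, -0.0013, 0.09], 0.085], [[0, 0, -12.3], [0.0018, -0.0013, 0.09], 0.085]])

```text
t: 2.6
tool_pos: [0.5148, 0.1459, 0.1398]
tool_rot: [-1.703, -2.637, 0.004]
contact_force: [0.1, -0.1, -0.4]
opening: 0.0849
```

```bash
python3 - <<'E'
from h import *
st((.516,.148,.079),114.7)
for n in("side","top"):
    im=get_image(n)[:,:,::-1]; x,y=(200,170) if n=="side" else (150,150)
    cv2.imwrite(f"pics/{n}1.png",cv2.resize(im[y:y+130,x:x+150],None,fx=5,fy=5,interpolation=cv2.INTER_CUBIC)[:600])
E
```

```text
t2.60 tcp [0.5148 0.1459 0.1398] yawx 114.29 tilt [-0.21 -0.03] q [ 0.137 -0.085  1.906 -0.     1.325 -1.858] F [ 0.1 -0.1 -0.4] T [ 0.02 -0.03  0.  ] op 0.0849
tool shift [0.0014 0.0021 0.0608]
turn deg [-0.2  -0.06 -0.41]
```

View pics/side1.png

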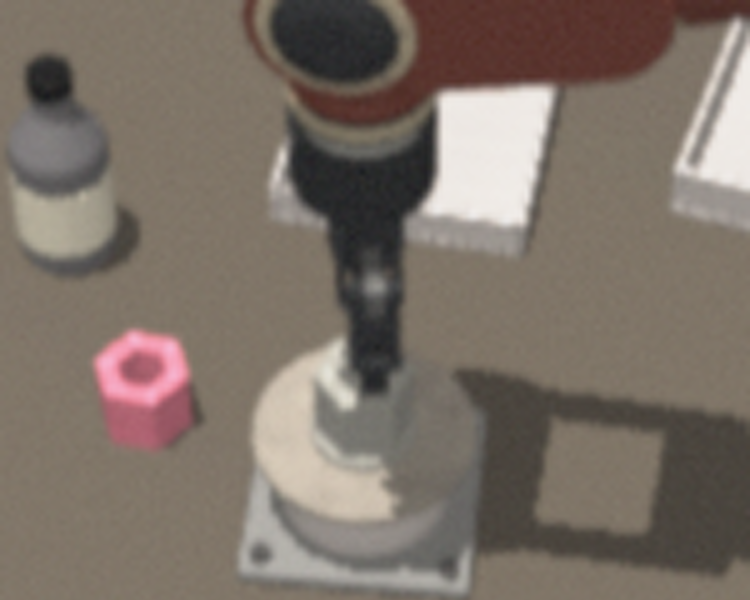

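View pics/top1.png

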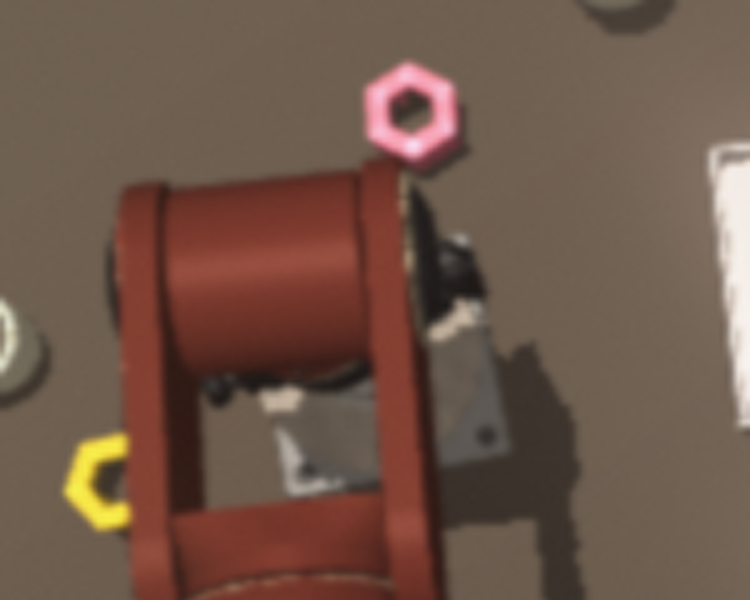

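Emit:
jog_arm(deltas=[[[0, 0, 0], [0.0005, 0.001, 0.015], 0.085], [[0, 0, -0.2], [0.001, 0.002, 0.03], 0.085], [[0, 0, -0.2], [0.001, 0.002, 0.04], 0.085], [[0, 0, -0.2], [0.001, 0.002, 0.05], 0.085], [[0, 0, -0.2], [0.001, 0.002, 0.055], 0.085], [[0, 0, -0.2], [0.001, 0.002, 0.058], 0.085], [[0, 0, -0.2], [0.001, 0.002, 0.058], 0.085], [[0, 0, -0.2], [0.001, 0.002, 0.058], 0.085]])

```text
t: 3.37
tool_pos: [0.5178, 0.1478, 0.0838]
tool_rot: [1.699, 2.642, 0.001]
contact_force: [-0.2, 0.7, 0.3]
opening: 0.0849
```

```bash
python3 - <<'E'
from h import *
st((.516,.148,.08),114.7)
E
```

```text
t3.37 tcp [0.5178 0.1478 0.0838] yawx 114.49 tilt [0.04 0.  ] q [ 0.14  -0.014  1.938 -0.     1.216 -1.859] F [-0.2  0.7  0.3] T [ 0.01 -0.05 -0.05] op 0.0849
tool shift [ 0.001  -0.0016  0.0038]
turn deg [ 0.04  0.01 -0.21]
```

Emit:
jog_arm(deltas=[[[0, 0, -0.2], [0.001, -0.0014, 0.002], 0.085], [[0, 0, -0.2], [0.001, -0.0014, 0.003], 0.07], [[0, 0, -0.2], [0.001, -0.0014, 0.003], 0.06], [[0, 0, -0.2], [0.001, -0.0014, 0.003], 0.055], [[0, 0, -0.2], [0.001, -0.0014, 0.003], 0.053], [[0, 0, -0.2], [0.001, -0.0014, 0.003], 0.053], [[0, 0, -0.2], [0.001, -0.0014, 0.003], 0.053]], squeeze=20)

```text
t: 3.95
tool_pos: [0.5159, 0.1481, 0.0804]
tool_rot: [1.695, 2.645, 0.0]
contact_force: [-0.9, 0.4, -0.2]
opening: 0.053
```

```bash
python3 - <<'E'
from h import *
st((.516,.148,.08),114.7)
E
```

```text
t3.95 tcp [0.5159 0.1481 0.0804] yawx 114.70 tilt [0.01 0.  ] q [ 0.141 -0.013  1.944 -0.     1.211 -1.861] F [-0.9  0.4 -0.2] T [-0.05  0.01  0.07] op 0.0530
tool shift [-0.0001  0.0001  0.0004]
turn deg [ 0.01  0.   -0.  ]
```

Aligned. Now closing lightly.

Emit:
jog_arm(deltas=[[[0, 0, 0], [0, 0, 0], 0.051], [[0, 0, 0], [0, 0, 0], 0.049], [[0, 0, 0], [0, 0, 0], 0.046], [[0, 0, 0], [0, 0, 0], 0.044], [[0, 0, 0], [0, 0, 0], 0.044]], squeeze=20)

```text
t: 4.37
tool_pos: [0.5159, 0.1484, 0.0806]
tool_rot: [-1.695, -2.645, -0.001]
contact_force: [-1.5, 2.2, 1.7]
opening: 0.0478
```

```bash
python3 - <<'E'
from h import *
st((.516,.148,.08),114.7)
E
```

```text
t4.37 tcp [0.5159 0.1484 0.0806] yawx 114.69 tilt [0.01 0.03] q [ 1.410e-01 -1.300e-02  1.944e+00  1.000e-03  1.211e+00 -1.861e+00] F [-1.5  2.2  1.7] T [ 0.31  0.24 -0.07] op 0.0478
tool shift [-0.0004 -0.      0.0006]
turn deg [ 0.02 -0.03 -0.01]
```

Emit:
jog_arm(deltas=[[[0, 0, 2], [0, 0, 0], 0.043], [[0, 0, 4], [0, 0, 0], 0.043], [[0, 0, 6], [0, 0, 0], 0.043], [[0, 0, 8], [0, 0, 0], 0.043], [[0, 0, 10], [0, 0, 0], 0.043], [[0, 0, 10], [0, 0, 0], 0.043]], squeeze=25)

```text
t: 4.87
tool_pos: [0.5159, 0.148, 0.0806]
tool_rot: [1.92, 2.487, -0.0]
contact_force: [-0.3, 0.4, 2.2]
opening: 0.0478
```

```bash
python3 - <<'E'
from h import *
st()
E
```

```text
t4.87 tcp [0.5159 0.148  0.0806] yawx 104.66 tilt [ 0.01 -0.01] q [ 0.141 -0.013  1.944 -0.     1.211 -1.686] F [-0.3  0.4  2.2] T [0.1  0.21 0.01] op 0.0478
```

Emit:
jog_arm(deltas=[[[0, 0, 2.5], [0, 0, 0], 0.043], [[0, 0, 5], [0, 0, 0], 0.043], [[0, 0, 7.5], [0, 0, 0], 0.043], [[0, 0, 10], [0, 0, 0], 0.043], [[0, 0, 10], [0, 0, 0], 0.043]])

```text
t: 5.28
tool_pos: [0.5159, 0.1481, 0.0806]
tool_rot: [2.128, 2.311, 0.0]
contact_force: [-1.7, 0.5, 2.9]
opening: 0.0477
```

```bash
python3 - <<'E'
from h import *
st()
E
```

```text
t5.28 tcp [0.5159 0.1481 0.0806] yawx 94.70 tilt [0.01 0.  ] q [ 0.141 -0.013  1.944  0.     1.211 -1.512] F [-1.7  0.5  2.9] T [ 0.22  0.23 -0.05] op 0.0477
```

Emit:
jog_arm(deltas=[[[0, 0, 2.5], [0, 0, 0], 0.043], [[0, 0, 5], [0, 0, 0], 0.043], [[0, 0, 7.5], [0, 0, 0], 0.043], [[0, 0, 10], [0, 0, 0], 0.043], [[0, 0, 10], [0, 0, 0], 0.043]])

```text
t: 5.7
tool_pos: [0.5161, 0.1485, 0.0809]
tool_rot: [-2.321, -2.117, -0.002]
contact_force: [-1.1, 1.9, 4.1]
opening: 0.0473
```

```bash
python3 - <<'E'
from h import *
st()
E
```

```text
t5.70 tcp [0.5161 0.1485 0.0809] yawx 84.75 tilt [0.04 0.04] q [ 1.410e-01 -1.300e-02  1.943e+00  1.000e-03  1.211e+00 -1.338e+00] F [-1.1  1.9  4.1] T [0.43 0.27 0.01] op 0.0473
```

Emit:
jog_arm(deltas=[[[0, 0, 1.5], [0, 0, 0], 0.043], [[0, 0, 3], [0, 0, 0], 0.043], [[0, 0, 4.5], [0, 0, 0], 0.043], [[0, 0, 6], [0, 0, 0], 0.043], [[0, 0, 6], [0, 0, 0], 0.043]])

```text
t: 6.12
tool_pos: [0.5163, 0.1485, 0.0813]
tool_rot: [2.427, 1.994, 0.002]
contact_force: [-2.1, 2.5, 6.9]
opening: 0.0474
```

```bash
python3 - <<'E'
from h import *
st()
im=get_image("side")[:,:,::-1]; x,y=(235,215)
cv2.imwrite(f"pics/side2.png",cv2.resize(im[y:y+75,x:x+80],None,fx=8,fy=8,interpolation=cv2.INTER_CUBIC)[:600])
E
```

```text
t6.12 tcp [0.5163 0.1485 0.0813] yawx 78.81 tilt [0.07 0.05] q [ 1.410e-01 -1.400e-02  1.943e+00  1.000e-03  1.211e+00 -1.234e+00] F [-2.1  2.5  6.9] T [0.41 0.38 0.04] op 0.0474
```

View pics/side2.png

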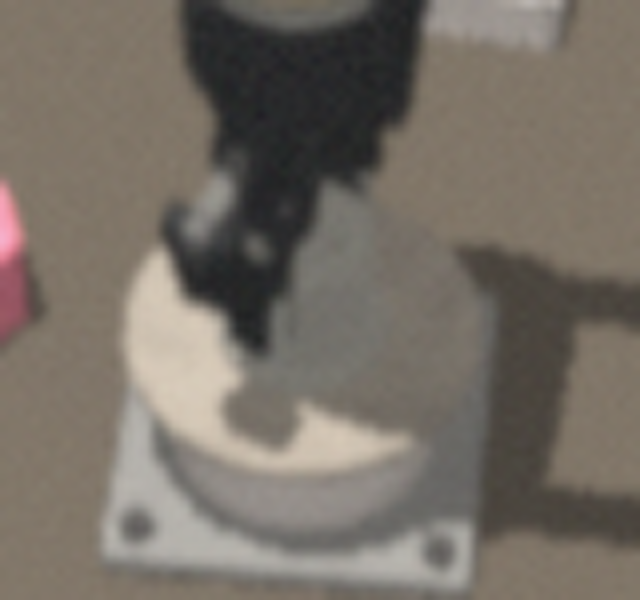

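The climb has begun: fz is rising and the TCP is being pushed up. I'll follow it with lift.

Emit:
jog_arm(deltas=[[[0, 0, 2], [0, 0, -0.0004], 0.043], [[0, 0, 4], [0, 0, -0.0007], 0.043], [[0, 0, 6], [0, 0, -0.001], 0.043], [[0, 0, 8], [0, 0, -0.0012], 0.043], [[0, 0, 10], [0, 0, -0.0014], 0.043], [[0, 0, 10], [0, 0, -0.0014], 0.043]])

```text
t: 6.67
tool_pos: [0.5165, 0.1483, 0.0823]
tool_rot: [2.592, 1.774, 0.003]
contact_force: [0.2, 1.5, 2.5]
opening: 0.048
```

```bash
python3 - <<'E'
from h import *
st()
E
```

```text
t6.67 tcp [0.5165 0.1483 0.0823] yawx 68.79 tilt [0.1  0.03] q [ 0.141 -0.015  1.943  0.     1.212 -1.06 ] F [0.2 1.5 2.5] T [ 0.32  0.06 -0.02] op 0.0480
```

Emit:
jog_arm(deltas=[[[0, 0, 2], [0, 0, -0.0002], 0.043], [[0, 0, 4], [0, 0, -0.0004], 0.043], [[0, 0, 6], [0, 0, -0.0006], 0.043], [[0, 0, 8], [0, 0, -0.0007], 0.043], [[0, 0, 10], [0, 0, -0.0008], 0.043], [[0, 0, 10], [0, 0, -0.0008], 0.043]])

```text
t: 7.17
tool_pos: [0.5165, 0.148, 0.0831]
tool_rot: [2.736, 1.542, 0.002]
contact_force: [0.6, 1.5, 3.6]
opening: 0.0474
```

```bash
python3 - <<'E'
from h import *
st()
E
```

```text
t7.17 tcp [0.5165 0.148  0.0831] yawx 58.79 tilt [ 0.09 -0.01] q [ 0.141 -0.016  1.942 -0.     1.214 -0.885] F [0.6 1.5 3.6] T [ 0.2  -0.02  0.07] op 0.0474
```

Emit:
jog_arm(deltas=[[[0, 0, 2.5], [0, 0, -0.0003], 0.043], [[0, 0, 5], [0, 0, -0.0005], 0.043], [[0, 0, 7.5], [0, 0, -0.0008], 0.043], [[0, 0, 10], [0, 0, -0.001], 0.043], [[0, 0, 12.5], [0, 0, -0.0012], 0.043], [[0, 0, 15], [0, 0, -0.0014], 0.043], [[0, 0, 15], [0, 0, -0.0014], 0.043]])

```text
t: 7.75
tool_pos: [0.5163, 0.1478, 0.0844]
tool_rot: [2.914, 1.171, 0.002]
contact_force: [-0.3, -0.0, 5.2]
opening: 0.0476
```

```bash
python3 - <<'E'
from h import *
st()
E
```

```text
t7.75 tcp [0.5163 0.1478 0.0844] yawx 43.78 tilt [ 0.07 -0.03] q [ 1.410e-01 -1.800e-02  1.941e+00 -1.000e-03  1.217e+00 -6.230e-01] F [-0.3 -0.   5.2] T [-0.02 -0.04 -0.01] op 0.0476
```

Emit:
jog_arm(deltas=[[[0, 0, 2.5], [0, 0, -0.0004], 0.043], [[0, 0, 5], [0, 0, -0.0007], 0.043], [[0, 0, 7.5], [0, 0, -0.001], 0.043], [[0, 0, 10], [0, 0, -0.0013], 0.043], [[0, 0, 12.5], [0, 0, -0.0015], 0.043], [[0, 0, 15], [0, 0, -0.0018], 0.043], [[0, 0, 15], [0, 0, -0.0018], 0.043]])

```text
t: 8.33
tool_pos: [0.516, 0.1478, 0.0858]
tool_rot: [3.042, 0.781, 0.001]
contact_force: [0.6, -0.7, 3.7]
opening: 0.048
```

```bash
python3 - <<'E'
from h import *
st()
E
```

```text
t8.33 tcp [0.516  0.1478 0.0858] yawx 28.80 tilt [ 0.03 -0.03] q [ 1.410e-01 -2.000e-02  1.941e+00 -1.000e-03  1.220e+00 -3.620e-01] F [ 0.6 -0.7  3.7] T [-0.06 -0.02 -0.05] op 0.0480
```

Emit:
jog_arm(deltas=[[[0, 0, 2.5], [0, 0, -0.0003], 0.043], [[0, 0, 5], [0, 0, -0.0006], 0.043], [[0, 0, 7.5], [0, 0, -0.0009], 0.043], [[0, 0, 10], [0, 0, -0.0012], 0.043], [[0, 0, 12.5], [0, 0, -0.0014], 0.043], [[0, 0, 15], [0, 0, -0.0016], 0.043], [[0, 0, 15], [0, 0, -0.0016], 0.043]])

```text
t: 8.92
tool_pos: [0.5157, 0.1478, 0.0871]
tool_rot: [3.118, 0.378, -0.001]
contact_force: [0.1, -0.4, 1.4]
opening: 0.0474
```

```bash
python3 - <<'E'
from h import *
st()
E
```

```text
t8.92 tcp [0.5157 0.1478 0.0871] yawx 13.81 tilt [-0.02 -0.03] q [ 0.141 -0.022  1.94  -0.     1.224 -0.1  ] F [ 0.1 -0.4  1.4] T [-0.05 -0.05 -0.  ] op 0.0474
```

Emit:
jog_arm(deltas=[[[0, 0, 2.5], [0, 0, -0.0001], 0.043], [[0, 0, 5], [0, 0, -0.0003], 0.043], [[0, 0, 7.5], [0, 0, -0.0005], 0.043], [[0, 0, 10], [0, 0, -0.0007], 0.043], [[0, 0, 12.5], [0, 0, -0.0009], 0.043], [[0, 0, 15], [0, 0, -0.0011], 0.043], [[0, 0, 15], [0, 0, -0.0011], 0.043]])

```text
t: 9.5
tool_pos: [0.5155, 0.1478, 0.0882]
tool_rot: [3.141, -0.032, -0.001]
contact_force: [-1.3, 0.0, 2.9]
opening: 0.0475
```

```bash
python3 - <<'E'
from h import *
st()
E
```

```text
t9.50 tcp [0.5155 0.1478 0.0882] yawx -1.18 tilt [-0.04 -0.03] q [ 0.141 -0.024  1.94  -0.     1.226  0.161] F [-1.3  0.   2.9] T [-0.11  0.19  0.  ] op 0.0475
```

Emit:
jog_arm(deltas=[[[0, 0, 2.5], [0, 0, -0.0003], 0.043], [[0, 0, 5], [0, 0, -0.0005], 0.043], [[0, 0, 7.5], [0, 0, -0.0007], 0.043], [[0, 0, 10], [0, 0, -0.0009], 0.043], [[0, 0, 12.5], [0, 0, -0.0011], 0.043], [[0, 0, 15], [0, 0, -0.0013], 0.043], [[0, 0, 15], [0, 0, -0.0013], 0.043]])

```text
t: 10.08
tool_pos: [0.5149, 0.1479, 0.0885]
tool_rot: [3.11, -0.442, -0.003]
contact_force: [-1.2, 0.4, -1.8]
opening: 0.0479
```

```bash
python3 - <<'E'
from h import *
st()
E
```

```text
t10.08 tcp [0.5149 0.1479 0.0885] yawx -16.18 tilt [-0.12 -0.02] q [ 0.141 -0.025  1.94  -0.     1.228  0.423] F [-1.2  0.4 -1.8] T [-0.01 -0.01 -0.06] op 0.0479
```

Emit:
jog_arm(deltas=[[[0, 0, 2.5], [0, 0, 0], 0.043], [[0, 0, 5], [0, 0, 0], 0.043], [[0, 0, 7.5], [0, 0, 0], 0.043], [[0, 0, 10], [0, 0, 0], 0.043], [[0, 0, 10], [0, 0, 0], 0.043]])

```text
t: 10.5
tool_pos: [0.5149, 0.1479, 0.0885]
tool_rot: [3.059, -0.711, -0.003]
contact_force: [-0.1, -0.4, -2.2]
opening: 0.0476
```

```bash
python3 - <<'E'
from h import *
st()
E
```

```text
t10.50 tcp [0.5149 0.1479 0.0885] yawx -26.17 tilt [-0.12 -0.02] q [ 0.141 -0.025  1.94  -0.     1.228  0.598] F [-0.1 -0.4 -2.2] T [ 0.03 -0.   -0.01] op 0.0476
```

Emit:
jog_arm(deltas=[[[0, 0, 3], [0, 0, -0.0002], 0.043], [[0, 0, 6], [0, 0, -0.0004], 0.043], [[0, 0, 9], [0, 0, -0.0008], 0.043], [[0, 0, 12], [0, 0, -0.0012], 0.043], [[0, 0, 12], [0, 0, -0.0015], 0.043]])

```text
t: 10.92
tool_pos: [0.515, 0.148, 0.0902]
tool_rot: [2.968, -1.027, -0.003]
contact_force: [-0.1, 0.3, -2.2]
opening: 0.048
```

```bash
python3 - <<'E'
from h import *
st()
E
```

```text
t10.92 tcp [0.515  0.148  0.0902] yawx -38.17 tilt [-0.1  -0.02] q [ 0.141 -0.027  1.939 -0.     1.231  0.807] F [-0.1  0.3 -2.2] T [ 0.   -0.02  0.  ] op 0.0480
```

Emit:
jog_arm(deltas=[[[0, 0, 0], [0, 0, -0.001], 0.043], [[0, 0, 0], [0, 0, -0.003], 0.043], [[0, 0, 0], [0, 0, -0.005], 0.043], [[0, 0, 0], [0, 0, -0.007], 0.043], [[0, 0, 0], [0, 0, -0.009], 0.043], [[0, 0, 0], [0, 0, -0.009], 0.043]], squeeze=40)

```text
t: 11.42
tool_pos: [0.5162, 0.1482, 0.1009]
tool_rot: [-2.967, 1.03, -0.002]
contact_force: [-0.7, -0.5, -2.3]
opening: 0.0474
```

```bash
python3 - <<'E'
from h import *
st()
E
```

```text
t11.42 tcp [0.5162 0.1482 0.1009] yawx -38.28 tilt [0.07 0.01] q [ 0.141 -0.039  1.932 -0.     1.248  0.809] F [-0.7 -0.5 -2.3] T [-0.04  0.    0.  ] op 0.0474
```

Only the nut's weight is felt, so it is free. Lifting clear of the stud.

Emit:
jog_arm(deltas=[[[0, 0, 0], [0, 0, -0.005], 0.043], [[0, 0, 0], [0, 0, -0.01], 0.043], [[0, 0, 0], [0, 0, -0.016], 0.043], [[0, 0, 0], [0, 0, -0.022], 0.043], [[0, 0, 0], [0, 0, -0.028], 0.043], [[0, 0, 0], [0, 0, -0.034], 0.043], [[0, 0, 0], [0, 0, -0.04], 0.043], [[0, 0, 0], [0, 0, -0.046], 0.043], [[0, 0, 0], [0, 0, -0.054], 0.043], [[0, 0, 0], [0, 0, -0.062], 0.043], [[0, 0, 0], [0, 0, -0.07], 0.043], [[0, 0, 0], [0, 0, -0.07], 0.043]])

```text
t: 12.42
tool_pos: [0.5171, 0.1483, 0.1729]
tool_rot: [-2.966, 1.03, -0.006]
contact_force: [0.5, 0.1, -2.3]
opening: 0.0474
```

```bash
python3 - <<'E'
from h import *
st((.575,-.125,.17))
for n in("side","top"):
    im=get_image(n)[:,:,::-1]; x,y=(200,170) if n=="side" else (150,150)
    cv2.imwrite(f"pics/{n}3.png",cv2.resize(im[y:y+120,x:x+150],None,fx=5,fy=5,interpolation=cv2.INTER_CUBIC)[:600])
E
```

```text
t12.42 tcp [0.5171 0.1483 0.1729] yawx -38.30 tilt [0.23 0.03] q [ 0.141 -0.116  1.876  0.     1.377  0.809] F [ 0.5  0.1 -2.3] T [ 0.01 -0.02 -0.02] op 0.0474
tool shift [0.2148 0.1786 0.0029]
```

View pics/side3.png

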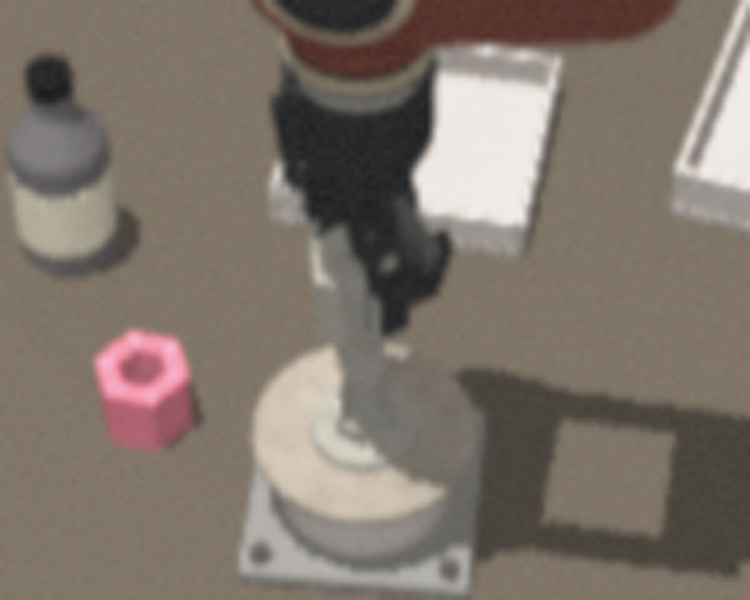

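The nut is off the stud, hanging in the jaws with the stud's flange bare below it at about (360,440). Moving it over the small tray.

Emit:
jog_arm(deltas=[[[0, 0, 0], [0.008, 0.007, 0], 0.043], [[0, 0, 0], [0.024, 0.02, 0], 0.043], [[0, 0, 0], [0.046, 0.038, 0], 0.043], [[0, 0, 0], [0.07, 0.058, 0], 0.043], [[0, 0, 0], [0.096, 0.08, 0], 0.043], [[0, 0, 0], [0.122, 0.102, 0], 0.043], [[0, 0, 0], [0.148, 0.124, 0], 0.043], [[0, 0, 0], [0.172, 0.144, 0], 0.043], [[0, 0, 0], [0.192, 0.16, 0], 0.043], [[0, 0, 0], [0.206, 0.172, 0], 0.043], [[0, 0, 0], [0.214, 0.178, 0], 0.043], [[0, 0, 0], [0.214, 0.178, 0], 0.043]])

```text
t: 13.52
tool_pos: [0.5732, -0.1264, 0.1695]
tool_rot: [2.966, -1.035, -0.001]
contact_force: [-0.1, 0.2, -2.0]
opening: 0.0473
```

```bash
python3 - <<'E'
from h import *
st((.575,-.125,.03))
for n in("side","top"):
    im=get_image(n)[:,:,::-1]; x,y=(220,100) if n=="side" else (250,130)
    cv2.imwrite(f"pics/{n}4.png",cv2.resize(im[y:y+120,x:x+150],None,fx=5,fy=5,interpolation=cv2.INTER_CUBIC)[:600])
E
```

```text
t13.52 tcp [ 0.5732 -0.1264  0.1695] yawx -38.47 tilt [-0.06 -0.01] q [-3.440e-01  9.000e-03  1.762e+00 -1.000e-03  1.371e+00  3.280e-01] F [-0.1  0.2 -2. ] T [-0.   -0.03 -0.06] op 0.0473
tool shift [ 0.0006 -0.0024  0.1395]
```

View pics/side4.png

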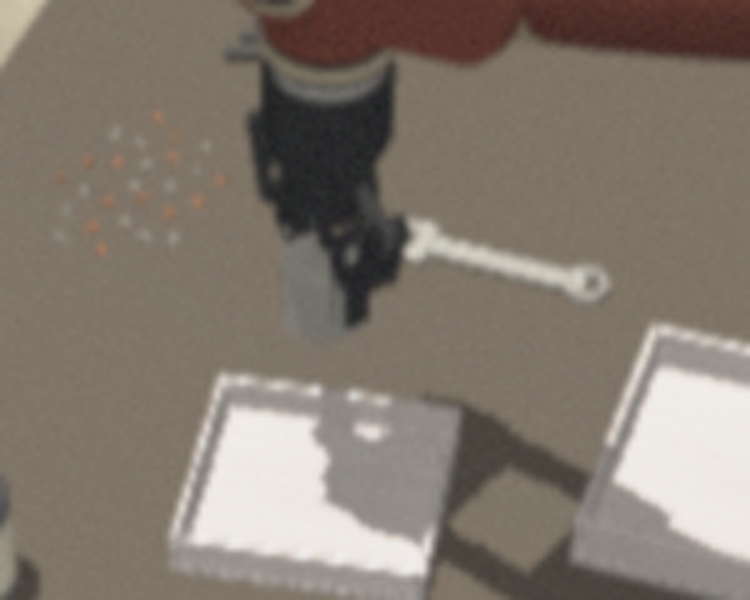

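View pics/top4.png

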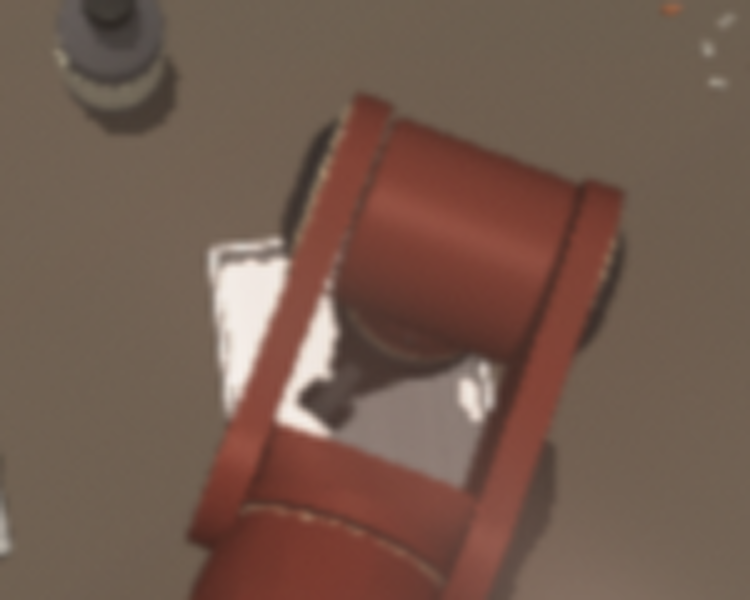

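Emit:
jog_arm(deltas=[[[0, 0, 0], [0, -0.001, 0.01], 0.043], [[0, 0, 0], [0, -0.001, 0.025], 0.043], [[0, 0, 0], [0, -0.001, 0.045], 0.043], [[0, 0, 0], [0, -0.001, 0.065], 0.043], [[0, 0, 0], [0, -0.001, 0.085], 0.043], [[0, 0, 0], [0, -0.001, 0.105], 0.043], [[0, 0, 0], [0, -0.001, 0.12], 0.043], [[0, 0, 0], [0, -0.001, 0.13], 0.043], [[0, 0, 0], [0, -0.001, 0.136], 0.043], [[0, 0, 0], [0, -0.001, 0.14], 0.043], [[0, 0, 0], [0, -0.001, 0.14], 0.043], [[0, 0, 0], [0, -0.001, 0.14], 0.043]])

```text
t: 14.62
tool_pos: [0.5746, -0.1234, 0.031]
tool_rot: [-2.968, 1.03, -0.002]
contact_force: [0.4, 0.6, -2.7]
opening: 0.0475
```

```bash
python3 - <<'E'
from h import *
st((.575,-.125,.013))
E
```

```text
t14.62 tcp [ 0.5746 -0.1234  0.031 ] yawx -38.29 tilt [ 0.08 -0.02] q [-0.338  0.171  1.842  0.     1.127  0.33 ] F [ 0.4  0.6 -2.7] T [ 0.03 -0.02  0.01] op 0.0475
tool shift [0.0012 0.001  0.018 ]
```

Emit:
jog_arm(deltas=[[[0, 0, 0], [0, 0, 0.003], 0.043], [[0, 0, 0], [0, 0, 0.006], 0.043], [[0, 0, 0], [0, 0, 0.009], 0.043], [[0, 0, 0], [0, 0, 0.012], 0.043], [[0, 0, 0], [0, 0, 0.015], 0.043], [[0, 0, 0], [0, 0, 0.016], 0.043], [[0, 0, 0], [0, 0, 0.016], 0.043], [[0, 0, 0], [0, 0, 0.016], 0.043]], squeeze=25)

```text
t: 15.28
tool_pos: [0.5739, -0.1234, 0.0141]
tool_rot: [-2.968, 1.031, 0.0]
contact_force: [0.0, 0.4, -1.8]
opening: 0.0474
```

```bash
python3 - <<'E'
from h import *
st()
E
```

```text
t15.28 tcp [ 0.5739 -0.1234  0.0141] yawx -38.31 tilt [-0.01  0.01] q [-0.339  0.196  1.848  0.     1.099  0.33 ] F [ 0.   0.4 -1.8] T [-0.    0.03 -0.02] op 0.0474
```

Not down yet. Creeping 0.5 mm at a time.

Emit:
jog_arm(deltas=[[[0, 0, 0], [0, 0, 0.0005], 0.043], [[0, 0, 0], [0, 0, 0.001], 0.043], [[0, 0, 0], [0, 0, 0.0015], 0.043], [[0, 0, 0], [0, 0, 0.0015], 0.043], [[0, 0, 0], [0, 0, 0.0015], 0.043]])

```text
t: 15.7
tool_pos: [0.574, -0.1235, 0.0128]
tool_rot: [2.968, -1.031, 0.0]
contact_force: [0.1, -0.2, -3.8]
opening: 0.0476
```

Emit:
jog_arm(deltas=[[[0, 0, 0], [0, 0, 0.0005], 0.043], [[0, 0, 0], [0, 0, 0.0008], 0.043], [[0, 0, 0], [0, 0, 0.0008], 0.043], [[0, 0, 0], [0, 0, 0.0008], 0.043]])

```text
t: 16.03
tool_pos: [0.5741, -0.1235, 0.0127]
tool_rot: [2.968, -1.031, -0.0]
contact_force: [-3.5, 2.3, 6.1]
opening: 0.0476
```

Contact felt at 6 N, at the expected height. Easing off slightly, then opening slowly.

Emit:
jog_arm(deltas=[[[0, 0, 0], [0, 0, -0.0004], 0.043], [[0, 0, 0], [0, 0, -0.0004], 0.043], [[0, 0, 0], [0, 0, -0.0004], 0.048], [[0, 0, 0], [0, 0, -0.0004], 0.05], [[0, 0, 0], [0, 0, -0.0004], 0.053], [[0, 0, 0], [0, 0, -0.0004], 0.057], [[0, 0, 0], [0, 0, -0.0004], 0.062], [[0, 0, 0], [0, 0, -0.0004], 0.066], [[0, 0, 0], [0, 0, -0.0004], 0.066], [[0, 0, 0], [0, 0, -0.0004], 0.066]], squeeze=20)

```text
t: 16.87
tool_pos: [0.574, -0.1235, 0.0123]
tool_rot: [-2.968, 1.031, -0.0]
contact_force: [0.8, 0.3, -0.0]
opening: 0.0659
```

Emit:
jog_arm(deltas=[[[0, 0, 0], [0, 0, -0.002], 0.066], [[0, 0, 0], [0, 0, -0.006], 0.066], [[0, 0, 0], [0, 0, -0.012], 0.066], [[0, 0, 0], [0, 0, -0.02], 0.066], [[0, 0, 0], [0, 0, -0.03], 0.066], [[0, 0, 0], [0, 0, -0.045], 0.066], [[0, 0, 0], [0, 0, -0.065], 0.066], [[0, 0, 0], [0, 0, -0.09], 0.066], [[0, 0, 0], [0, 0, -0.12], 0.066], [[0, 0, 0], [0, 0, -0.15], 0.066], [[0, 0, 0], [0, 0, -0.17], 0.066], [[0, 0, 0], [0, 0, -0.17], 0.066]])

```text
t: 17.87
tool_pos: [0.5773, -0.1245, 0.1903]
tool_rot: [2.968, -1.03, 0.019]
contact_force: [1.0, -0.3, 1.3]
opening: 0.0658
```

```bash
python3 - <<'E'
from h import *
st((.4,-.3,.2))
E
```

```text
t17.87 tcp [ 0.5773 -0.1245  0.1903] yawx -38.30 tilt [ 0.66 -0.23] q [-0.338 -0.008  1.744 -0.     1.393  0.33 ] F [ 1.  -0.3  1.3] T [ 0.02 -0.04  0.05] op 0.0658
tool shift [-0.0303  0.2476 -0.0111]
```

Retreating sideways for a clear view.

Emit:
jog_arm(deltas=[[[0, 0, 0], [-0.002, 0.015, 0], 0.066], [[0, 0, 0], [-0.006, 0.045, 0], 0.066], [[0, 0, 0], [-0.01, 0.08, 0], 0.066], [[0, 0, 0], [-0.014, 0.115, 0], 0.066], [[0, 0, 0], [-0.018, 0.15, 0], 0.066], [[0, 0, 0], [-0.023, 0.185, 0], 0.066], [[0, 0, 0], [-0.026, 0.215, 0], 0.066], [[0, 0, 0], [-0.03, 0.235, 0], 0.066], [[0, 0, 0], [-0.03, 0.245, 0], 0.066], [[0, 0, 0], [-0.03, 0.245, 0], 0.066], [[0, 0, 0], [-0.03, 0.245, 0], 0.066]])

```text
t: 18.78
tool_pos: [0.3982, -0.2968, 0.1815]
tool_rot: [-2.966, 1.032, 0.001]
contact_force: [0.8, 0.0, 0.3]
opening: 0.0663
```

```bash
python3 - <<'E'
from h import *
st()
for n in("side","top"):
    im=get_image(n)[:,:,::-1]; cv2.imwrite(f"pics/{n}5.png",im)
    x,y=(235,160) if n=="side" else (282,165)
    cv2.imwrite(f"pics/{n}5c.png",cv2.resize(im[y:y+75,x:x+85],None,fx=7,fy=7,interpolation=cv2.INTER_CUBIC))
E
```

```text
t18.78 tcp [ 0.3982 -0.2968  0.1815] yawx -38.36 tilt [-0.03  0.08] q [-7.910e-01 -2.250e-01  1.957e+00  1.000e-03  1.410e+00 -1.210e-01] F [0.8 0.  0.3] T [ 0.02 -0.05  0.05] op 0.0663
```

View pics/side5.png

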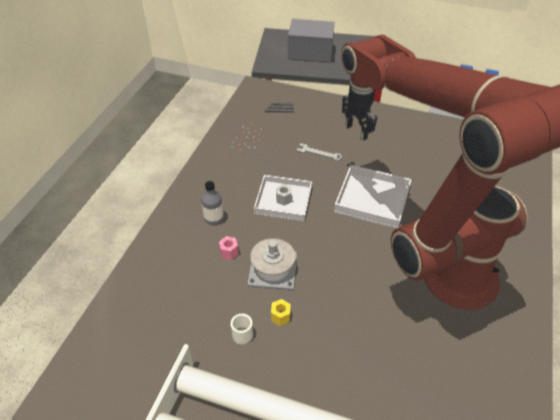

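View pics/side5c.png

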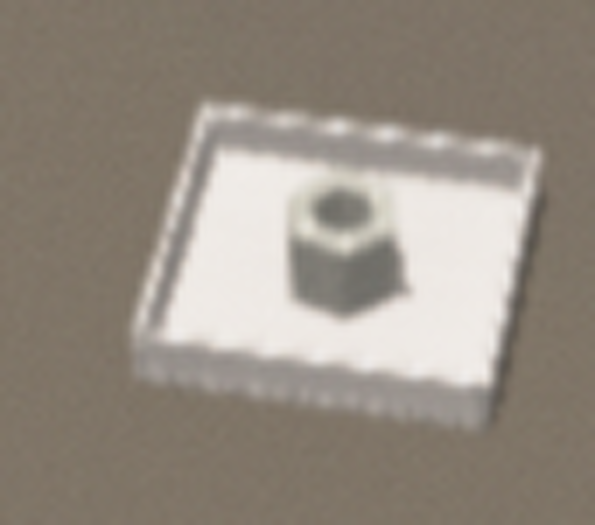

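View pics/top5.png

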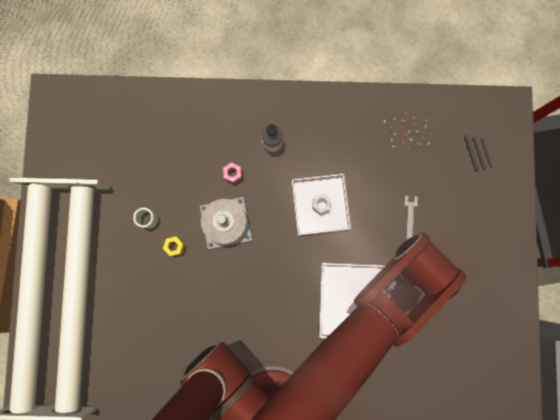

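The nut stands flat and upright near the middle of the small tray, at top (321,205) and side (284,195). The stud is bare at (222,219). The spanner, bottle, offcut and look-alikes sit at their original pixels, and the arm touches nothing. Handing in.

```bash
python3 -c "
from station import job
print(job.finish_job())"
```

```text
the job is handed in; nothing more can be done
None
```

The nut is off the spindle and standing flat and the same way up, close to the centre of the smaller aluminium tray. I handed the job in at about 19 s.

- **Unscrewing:** I gripped the nut with 20–25 N and turned it clockwise, raising the tool as the nut climbed. The vertical force stayed at 7 N or less at every reading. From about 131° on, only the nut's weight (about 2 N) was felt. I turned it to about 153° in all before lifting it clear.
- **Setting down:** I lowered it until it touched the tray floor at about 6 N, at the expected height, then opened slowly and backed away.
- **Last checks:** Both cameras show the nut upright in the tray and the stud bare. The spanner's jaw end, the bottle, the offcut and the look-alikes looked to be where they started. The arm hid the rest of the spanner in the top view, but it showed whole in the side view. The wrist force was near zero with the arm clear of everything.
- **Disagreement:** The early two-camera height for the stud top came out about 5 mm lower than the given dimensions. I used the given dimensions, and the contact height at the tray agreed with them.

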